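# Close a filter cassette in the lever press

## Robot

A 6-joint arm with a two-finger parallel gripper is mounted at the origin on a cart in front of the work surface, level with it; the furniture and walls round the work are solid. World frame = base frame: x ahead of the robot, y to its left, z up, the work surface at z = 0. Lengths are in mm, angles in rad, forces in N, time in s.
With the tool pointing down it reaches from about 275 to 1000 mm from the base axis. Payload 8.4 kg.
Tool frame: the origin (TCP) lies at the very end of the fingers, on their centre line; the grasp point (between the pads) lies 19 mm behind it; z points along the fingers, y is the direction in which the jaws open and shut (so a half turn about z gives the same grasp; the last joint's range is limited). The gripper opens to 85 mm and grips with 20 to 120 N. Pads are 22 mm wide; open, the fingers measure 114 mm over their backs; the gripper's body (76 mm by 85 mm) begins 54 mm behind the grasp point. The pads swing forward as they close: fully open they stand 13 mm farther back than shut.
Start: joints at [1.236, 0.353, 1.633, -0, 1.155, -0.002], TCP at [204.18, 590.71, 231.281] pointing down, gripper open.
Joint ranges: [-2.63, 2.63], [-0.92, 2.1], [0.06, 2.66], [-1.3, 4.44], [0, 2.69], [-3.02, 3.02]. Speed limits (rad/s): [2.22, 2.22, 2.79, 3.14, 3.14, 3.14].

## Interface

Orientations are given as [roll, pitch, yaw] about the fixed x, y, z axes, in that order (R = Rz(yaw) Ry(pitch) Rx(roll)).
In Python, from rig import sense, grab_frame, get_calibration, sign_off, boxes_of, trace gives the robot as it stands.
- The arm moves only by the tool servo_tool, never from a script. Its argument "rows" is a list of rows, each a list of 3 entries, a list of its own where there are three numbers: the finger opening in mm, from 0 to 85.4, then the shift along the tool's x, y, z in mm, then the turn, a rotation vector about the tool's x, y, z in degrees. A call has 1 to 8 rows; each row shifts and turns the commanded pose from where the row before left it, along the tool's axes as they then stand; what a row does not reach is not made up. A row lasts 1/8 s, in which the tool goes at most 62.5 mm and 10.7 degrees, less where a joint would pass 70% of its speed; a pose out of reach is approached as far as the arm can. A call is refused whole if a number of a shift passes 62.5 or a number of a turn 10.7, either way. A call with a gripper value outside its range is refused whole. The fingers move at their own pace and stop on an object; "force" is the grip in N (left out, the last holds). Time passes only in rows, so rows that do not move let the fingers close. It gives the time, the measured TCP pose, the force and the opening at its end, in the units of the state.
- sense(): the state, without advancing time (a new reading comes with each control period).
- grab_frame(name): name is "side" or "top"; returns the picture (384x512x3 uint8, blue, green, red); there is no depth.
- get_calibration(name): a dict with "intrinsics" (3x3 intrinsics, pixels), "world_to_cam" (4x4, takes a point from world to camera coordinates). Camera axes: x right, y down, z forward; pixel columns grow to the right and rows downward; lengths in mm; the calibration is good to about 2 mm. A picture is of the moment at which its call begins. get_calibration takes no time and is no camera call.
- sign_off(): hands the job in, once; it reports no verdict.
Trained networks look in the newest picture that a camera, given by its name, has taken for a name from the list of things; names that differ only in an ending like _2 or _b are one class to them, and where a whole thing is asked for, a point or a joint stands for the part that bears it (a point fixed in the world has none). Each returns a list of dicts, best first, with "conf" (0 to 1); they miss things now and then, are a little off and sometimes report something else, mostly with a low value. They report only what shows in the picture. A call takes as long as a camera call.
- boxes_of(camera, thing): "centre" ([x, y, z] in mm, in the coordinates of the camera as it stood for that picture, good to about 4 mm: the middle of the surface that is visible of it).
- trace(camera, thing): "mask" (384x512 bool, what is visible of it).
The state is a dict: "clock": time; "qpos": joint angles; "qvel": joint speeds; "joint_efforts": joint torques, N m; "eef_pos": TCP position; "tcp_rot": TCP orientation; "contact_force": force on the tool from outside, world axes, zero at the start; "wrist_torque": the same for the moment, N m; "opening": opening from 0.0 (shut) to 1.0 (fully open).
Only numpy, scipy, OpenCV 4.12 (cv2) and the standard library are available. Lean on these libraries where they do the work, as an engineer would, in place of code of your own. Each camera call takes 0.05 s, during which the arm holds its last target. There are 200 camera calls.

## Task

Close the filter cassette that stands in the bench press: swing the sprung lever down until you feel the foot press the lid fully home on the tray, without crushing the cassette, and let the lever return all the way up. Then draw the closed cassette out from under the press head, along the bed toward the press's front, up to the two stop pins, and leave it lying there flat between the guides. Do not disturb the other things on the bench.

Things in the scene. Friction and masses are not known exactly. Their poses are not given: they have to be found in the camera images.
- press: Grey bench press fixed to the bench, base 292 x 110 mm. Origin on the bench top under the ram's axis; its -x axis points out of the press's front (roughly toward the robot), z up. Its head overhangs the bed: x = -27 to +106, y = -33 to +33 mm, 97 to 196 mm above the bench (ram's top end 248 mm); column behind it at x = 54 to 106 mm.
- bed_front (a point): Point on the polished steel bed (22 mm above the bench, x = -173 to +63 mm of the press), 166 mm in front of the ram's axis, where two stop pins (8 mm thick, 9 mm high, 20 mm either side) close the channel. Side guides: inner faces 34.5 mm either side of the centre line, 7 mm high, from x = -164 to +42 mm; back stop at x = +36.5 mm.
- press_ram: Upright 20 mm steel ram in the head, geared to the lever: goes down 32 mm per rad; force at the grip point is multiplied by 5.5. Below it a white 48 mm pressing foot on a screwed stem, its face 8 to 22 mm below this origin: how far it is screwed out differs each time and is not measured, so the lever angle at which the lid is home (about 0.45 to 0.95 rad) has to be felt.
- press_lever (a joint): Lever angle, rad: 0 at rest (leaning to the press's front, 65 degrees above level), grows as it swings forward and down; end stop 1.2. Spring and damper bring it back to 0 when let go (about 1 s). Pushed square to the lever at the grip point: 2 to 5 N to swing it, some 3 N more while the lid slides down, then it stops hard with the lid home.
- lever_pivot (a point): Point on the lever's horizontal hinge axis (parallel to the press's y axis), in the lever's plane of swing, left (+y) of the head: x = 32, y = 62, z = 145 mm in the press's frame.
- lever_grip (a point): Point on the lever's centre line in its black round grip (22 mm thick), 175 mm from the pivot. The grip reaches from 128 to 216 mm from the pivot. Its upper and rear side is free: it can be pushed there without grasping.
- cassette: White filter cassette in the channel, 120 mm long (x = -87 to +33 mm), 66 mm wide, deck 6 mm thick, about 0.13 kg. Origin on its underside, below the middle of the square lid, which starts under the foot; axes as the press's. It slides easily on the bed (friction about 0.25). More than 120 N from the foot crushes it.
- cassette_tongue (a point): Point on top of the cassette's tongue, the flat bare deck in front of the lid (x = -87 to -30 mm of the cassette): on the centre line, 15 mm behind its front edge, 6 mm above the underside. The tongue sticks out in front of the head. It lies 1 mm lower than the side guides, so it cannot be pinched, but it can be pressed on from above and dragged.
- cassette_lid (a joint): How far the clear 60 x 60 mm lid is pressed down onto the tray, m: 0 to 0.0015 at the start (5 to 3.5 mm proud), 0.005 fully home. It takes about 20 N to slide and stays where it is left. Its flat top is 21 mm above the cassette's underside at 0, 16 mm when home.
- beaker: Empty clear beaker, 59 mm wide, 72 mm tall, standing left of the press; origin under its centre. Bystander.
- dropper_bottle: White dropper bottle, 44 mm wide, 98 mm tall; origin under its centre. Bystander.
- petri: Petri dish, 64 mm wide, 16 mm tall; origin under its centre. Bystander.
- pen: Black marker pen, 138 mm long, lying to the right of the press; origin under its middle. Bystander.

How it is judged (in metres and radians):
On the way, in this order (a step that is already met when the one before it is completed fails the run):
1. with the cassette under the foot, the lever is swung down until the lid is pressed home (within 1 mm) (value of joint cassette_lid above 0.004 m and value of joint press_lever above 0.4 rad and x of cassette in the frame of press above -0.015 m), for 0.2 s.
2. the lever is let back up to its rest (within 0.08 rad) (value of joint press_lever below 0.08 rad), for 0.2 s.
At the end, for the whole second after the job is handed in: Lid home within 1 mm, lever back at rest within 0.08 rad, cassette lying still and flat on the bed between the guides, at the front pins or at most 15 mm short of them (its origin 64 to 88 mm in front of the ram axis), all of it clear of the press head (value of joint cassette_lid above 0.004 m and value of joint press_lever below 0.08 rad and x of cassette in the frame of press between -0.088 and -0.064 m and y of cassette in the frame of press between -0.005 and 0.005 m and z of cassette in the frame of press below 0.024 m and angle between cassette's own z axis and vertical below 0.05 rad and linear speed of cassette below 0.01 m/s); the robot touches nothing.
It fails at once if the cassette is crushed: the foot presses on it with more than 120 N (contact force between press_ram and cassette above 120 N).
It fails at once if a bystander (beaker, dropper bottle, petri dish or pen) is moved by more than 20 mm (distance of any of beaker, dropper_bottle, petri, pen from where it was at the start of the episode above 0.02 m).
It also fails if it takes over 69 s, if anything falls off the work surface, if the arm or the gripper's body presses on something with over 40 N, if the wrist force passes 120 N, or if a joint passes its speed limit or range.

## Working session

There is one attempt and no reset: what is moved stays moved. The work goes in short steps, Python scripts to look and compute and a tool call to move; the robot and the scene stay as the last step left them, time stands still between calls to the robot, and variables do not carry over. Pictures are saved under pics/ and viewed, about 8 in all and at most 12, crops included, and the job is handed in when it is done.

Besides the shell and the picture viewer there is one more tool, called after "Call:" by a JSON object that holds its "api" and its "payload". servo_tool: Moves the arm, as the interface text tells. Its arguments: {"type":"object","properties":{"rows":{"type":"array","items":{"type":"array"}},"force":{"type":"number"}},"required":["rows"]}

```bash
mkdir -p pics; ls
python3 - <<'E'
from rig import *
import cv2,numpy as np
s=sense();print(s)
for c in ("side","top"):
    im=grab_frame(c);cv2.imwrite(f"pics/{c}0.png",im)
    k=get_calibration(c);W=np.linalg.inv(k["world_to_cam"]);print(c,np.round(k["intrinsics"],1).tolist(),np.round(W,3).tolist())
    for t in ["press","press_ram","press_lever","lever_grip","cassette","cassette_tongue","cassette_lid","beaker","dropper_bottle","petri","pen","bed_front","lever_pivot"]:
        try:
            for b in boxes_of(c,t)[:2]:print(t,round(b["conf"],2),np.round((W@np.r_[b["centre"],1])[:3],1))
        except Exception as e:print(t,e)
E
```

```text
pics
{'clock': 0.0, 'qpos': array([ 1.23559045e+00,  3.53631463e-01,  1.63416687e+00, -5.40844607e-06,
        1.15515542e+00, -2.38904720e-03]), 'qvel': array([-0.00035978,  0.00016391, -0.00024449, -0.00025368,  0.00110931,
       -0.00084887]), 'joint_efforts': array([ 3.07436072e-03, -6.05255270e+01, -3.42067516e+01,  2.77393847e-04,
        9.36707453e-03, -3.12384077e-05]), 'eef_pos': array([204.02904022, 590.25261585, 230.55807535]), 'tcp_rot': array([-3.14023154e+00,  1.69321885e-06,  2.80877802e+00]), 'contact_force': array([ 0.90318059, -0.15682005,  0.25173755]), 'wrist_torque': array([0.04636592, 0.0011719 , 0.02473154]), 'opening': 0.9998109195463364}
side [[346.9, 0.0, 253.9], [0.0, 346.9, 194.8], [0.0, 0.0, 1.0]] [[-0.999, 0.022, -0.033, 562.374], [0.039, 0.54, -0.841, 604.072], [-0.001, -0.841, -0.54, 651.032], [0.0, 0.0, 0.0, 1.0]]
press 0.93 [ 597.9 -208.   129.4]
press_ram 0.49 [ 596.7 -227.1   63.9]
press_lever 0.94 [ 603.8 -161.9  241.8]
press_lever 0.39 [ 586.4 -217.    41.7]
lever_grip 0.66 [ 603.9 -165.2  251.4]
lever_grip 0.25 [432.6 115.5  14.8]
cassette 0.7
[... 326 characters left out ...]
op [[391.6, 0.0, 248.7], [0.0, 391.6, 194.7], [0.0, 0.0, 1.0]] [[0.147, -0.968, 0.203, 343.574], [-0.989, -0.144, 0.03, -138.831], [0.0, -0.205, -0.979, 1111.008], [0.0, 0.0, 0.0, 1.0]]
press 0.64 [ 581.3 -226.4  136.7]
press_ram 0.51 [ 584.4 -231.9  249.5]
press_lever 0.81 [ 602.2 -173.4  276.5]
press_lever 0.65 [520.9  78.4  53.9]
lever_grip 0.68 [ 597.3 -169.9  277.3]
cassette 0.75 [ 545.8 -215.9   31.7]
cassette 0.69 [430.4 114.6  18.1]
cassette_tongue 0.8 [ 546.8 -218.1   30.6]
beaker 0.85 [450.8  10.2   7. ]
dropper_bottle 0.51 [520.3  77.2  58. ]
petri 0.94 [431.7 115.6  17.6]
pen 0.61 [ 441.  -381.8   12.5]
bed_front 0.72 [ 578.8 -220.7  135. ]
lever_pivot 0.56 [ 581.5 -216.8  139.3]
```

View pics/side0.png

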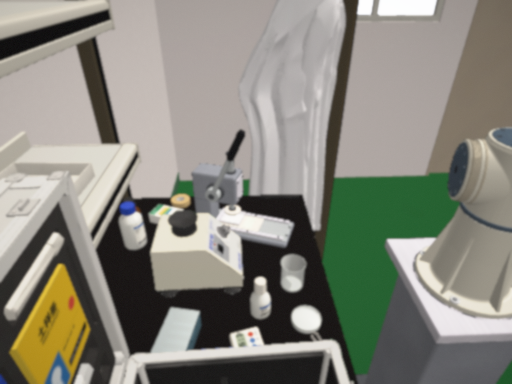

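View pics/top0.png

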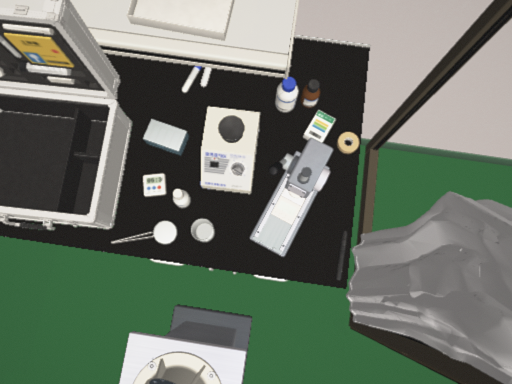

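```bash
cat > h.py <<'E'
from rig import *
import cv2,numpy as np
def proj(c,P):
    k=get_calibration(c);P=np.atleast_2d(P);p=(k["world_to_cam"]@np.c_[P,np.ones(len(P))].T)[:3];u=k["intrinsics"]@p;return (u[:2]/u[2]).T
def unproj(c,uv,z):
    k=get_calibration(c);W=np.linalg.inv(k["world_to_cam"]);d=W[:3,:3]@np.linalg.solve(k["intrinsics"],np.r_[uv,1]);o=W[:3,3];return o+d*(z-o[2])/d[2]
def press2w(pose,P):
    x,y,a=pose;P=np.atleast_2d(P).astype(float);return np.c_[x+P[:,0]*np.cos(a)-P[:,1]*np.sin(a),y+P[:,0]*np.sin(a)+P[:,1]*np.cos(a),P[:,2]]
E
python3 - <<'E'
from h import *
im=cv2.imread("pics/top0.png")
for uv in [(251,239),(283,254)]:print(unproj("top",uv,15))
print(unproj("top",(305,176),248))
m=trace("top","press")[0];print(m["conf"]);M=m["mask"].astype(np.uint8);print(cv2.minAreaRect(cv2.findNonZero(M)))
c=cv2.resize(im[120:265,235:345],None,fx=5,fy=4.1*5/4.1,interpolation=cv2.INTER_CUBIC)[:,:]
s=cv2.resize(cv2.imread("pics/side0.png")[120:265,180:305],None,fx=5,fy=5,interpolation=cv2.INTER_CUBIC)
out=np.hstack([c,s]);out=cv2.resize(out,None,fx=.68,fy=.68,interpolation=cv2.INTER_AREA);print(out.shape)
cv2.imwrite("pics/crop.png",out)
E
```

```text
[ 446.17353703 -129.91982967   15.        ]
[ 418.20605361 -223.71703371   15.        ]
[ 583.93656544 -232.36648308  248.        ]
0.82
((287.7238464355469, 191.01612854003906), (55.19210433959961, 119.13896942138672), 29.320476531982422)
(493, 799, 3)
```

View pics/crop.png

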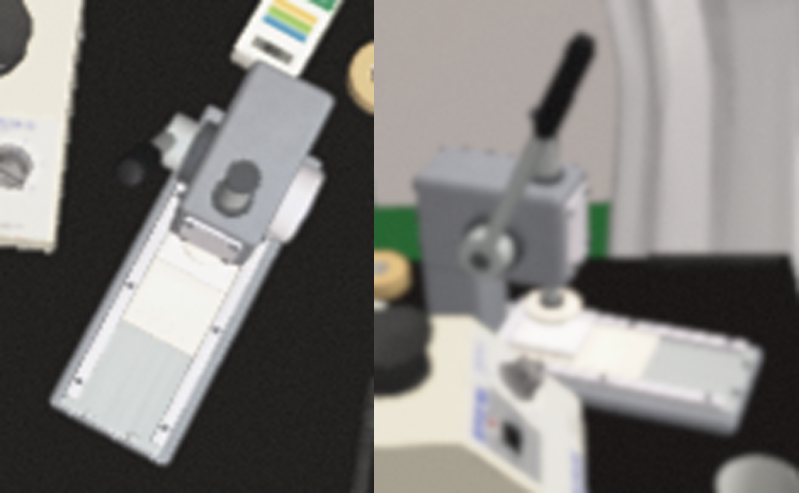

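```bash
cat > fit.py <<'E'
from h import *
from scipy.optimize import least_squares
c,s=np.cos(np.radians(65)),np.sin(np.radians(65))
T=[((120,318),(-87,33,28)),((194,355),(-87,-33,28)),((243,175),(0,0,248)),((256,64),(106,33,196)),((334,98),(106,-33,196))]
S=[((582,40),(32-214*c,62,145+214*s)),((656,345),(-87,-33,28)),((640,381),(-87,33,28))]
def res(p):
    r=[]
    for cam,L,o in (("top",T,(235,120)),("side",S,(180-110,120))):
        uv=np.array([np.array(a)/3.4+o for a,_ in L]);r.append((proj(cam,press2w(p,[b for _,b in L]))-uv).ravel())
    return np.concatenate(r)
r=least_squares(res,[584,-232,0.2],loss="soft_l1");print(r.x,np.round(r.fun.reshape(-1,2),1).tolist())
p=r.x;np.save("pose.npy",p)
im={k:cv2.imread(f"pics/{k}0.png") for k in("top","side")}
n=lambda t:(32-175*np.cos(np.radians(65)-t),62,145+175*np.sin(np.radians(65)-t))
for nm,P in dict(ram=(0,0,0),pivot=(32,62,145),grip0=n(0),grip1=n(.6),grip2=n(1),tongue=(-72,0,28),front=(-166,0,22)).items():print(nm,press2w(p,P).round(1))
for k in im:
    for L in ([(-173,55,22),(-173,-55,22),(106,-55,22),(106,55,22)],[(-27,33,196),(-27,-33,196),(106,-33,196),(106,33,196)],[(-87,33,28),(-87,-33,28),(-30,-33,28),(-30,33,28)],[(32,62,145),(32-216*c,62,145+216*s)]):
        im[k]=im[k] if 0 else im[k]
        cv2.polylines(im[k],[np.round(proj(k,press2w(p,L))*16).astype(int)],True,(0,0,255),1,cv2.LINE_AA,4)
o=np.hstack([im["top"][120:265,235:345],im["side"][120:265,180:305]]);cv2.imwrite("pics/ov.png",cv2.resize(o,None,fx=3.4,fy=3.4,interpolation=cv2.INTER_CUBIC))
E
python3 fit.py
```

```text
[ 5.93220081e+02 -2.32990181e+02 -3.56522209e-01] [[-0.5, -0.0], [-1.3, 0.4], [-0.7, 0.7], [0.2, -3.8], [1.3, -1.5], [1.1, -0.2], [0.9, -3.2], [-1.1, -0.7]]
ram [[ 593.2 -233.     0. ]]
pivot [[ 644.8 -186.1  145. ]]
grip0 [[ 575.5 -160.2  303.6]]
grip1 [[ 503.7 -133.5  234.1]]
grip2 [[ 482.3 -125.5  168.5]]
tongue [[ 525.7 -207.9   28. ]]
front [[ 437.7 -175.1   22. ]]
```

View pics/ov.png

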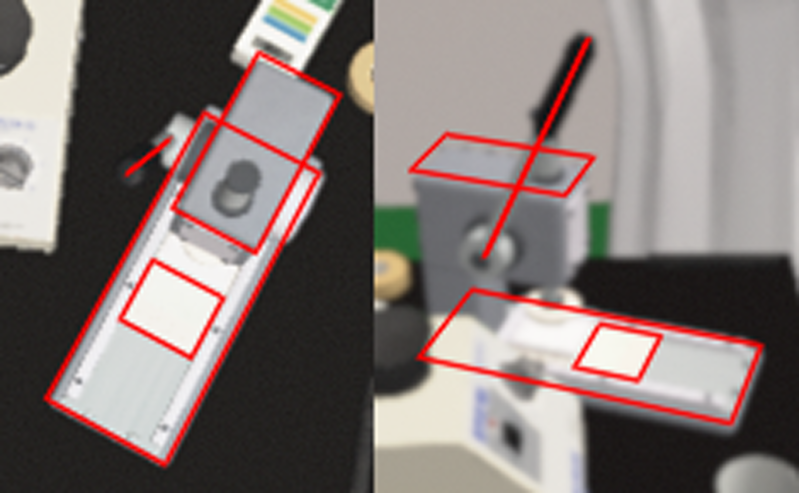

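```bash
cat >> h.py <<'E'
from scipy.spatial.transform import Rotation as Ro
pose=np.load("pose.npy")
def st(tgt=None):
    s=sense();R=Ro.from_euler("xyz",s["tcp_rot"]).as_matrix();e=s["eef_pos"]
    c,sn=np.cos(pose[2]),np.sin(pose[2]);d=e[:2]-pose[:2]
    print("t",round(s["clock"],2),"press xyz",np.round([c*d[0]+sn*d[1],-sn*d[0]+c*d[1],e[2]],1),"q",np.round(s["qpos"],2),"F",np.round(s["contact_force"],1),"yawerr",np.degrees(s["tcp_rot"][2]-pose[2]-np.pi))
    if tgt is not None: print("tool delta",np.round(R.T@(press2w(pose,tgt)[0]-e),1))
E
python3 - <<'E'
from h import *
st((5,62,370));print(press2w(pose,(5,62,370)))
E
```

```text
t 1.45 press xyz [-652.   636.1  231.3] q [ 1.24  0.35  1.63 -0.    1.16 -0.  ] F [0.1 0.1 1. ] yawerr 1.358235883491716
tool delta [-643.2 -589.5 -138.7]
[[ 619.54473268 -176.63405664  370.        ]]
```

Call:
{"api": "servo_tool", "payload": {"rows": [[0,[0,0,-50],[0,0,1.4]],[0,[0,0,-50],[0,0,0]],[0,[0,0,-40],[0,0,0]],[0,[0,0,0],[0,0,0]]]}}

```text
clock: 1.95
eef_pos: [204.7, 592.1, 375.3]
tcp_rot: [3.135, -0.0, 2.784]
contact_force: [-0.2, 1.1, -0.9]
opening: 0.143
```

Call:
{"api": "servo_tool", "payload": {"rows": [[0,[-40,-35,0],[0,0,0]],[0,[-40,-35,0],[0,0,0]],[0,[-40,-35,0],[0,0,0]],[0,[-40,-35,0],[0,0,0]],[0,[-40,-35,0],[0,0,0]],[0,[-40,-35,0],[0,0,0]],[0,[-40,-35,0],[0,0,0]],[0,[-40,-35,0],[0,0,0]]]}}

```text
clock: 2.95
eef_pos: [406.2, 214.7, 370.4]
tcp_rot: [-3.141, -0.001, 2.785]
contact_force: [1.2, 0.4, 0.3]
opening: 0.003
```

Run:
```python
from h import *
st((5,62,370))
```

```text
t 2.95 press xyz [-331.5  354.3  370.4] q [ 0.48 -0.03  1.78 -0.    1.39 -0.73] F [1.2 0.4 0.3] yawerr -0.02934763867643409
tool delta [-336.6 -292.1    0.4]
```

Call:
{"api": "servo_tool", "payload": {"rows": [[0,[-42,-37,0],[0,0,0]],[0,[-42,-37,0],[0,0,0]],[0,[-42,-37,0],[0,0,0]],[0,[-42,-37,0],[0,0,0]],[0,[-42,-37,0],[0,0,0]],[0,[-42,-37,0],[0,0,0]],[0,[-42,-37,0],[0,0,0]],[0,[-42,-34,0],[0,0,0]]]}}

```text
clock: 3.95
eef_pos: [618.6, -177.3, 369.9]
tcp_rot: [-3.142, -0.002, 2.784]
contact_force: [0.8, 1.3, 0.6]
opening: -0.003
```

Call:
{"api": "servo_tool", "payload": {"rows": [[0,[0,0,20],[0,0,0]],[0,[0,0,0],[0,0,0]],[0,[0,0,0],[0,0,0]]]}}

```text
clock: 4.32
eef_pos: [618.2, -175.0, 351.3]
tcp_rot: [3.142, -0.001, 2.785]
contact_force: [-0.4, -0.3, 0.7]
opening: -0.003
```

Run:
```python
from h import *
st((-5,62,312))
a=grab_frame("top")[120:265,235:345];b=grab_frame("side")[100:245,180:305]
cv2.imwrite("pics/near.png",cv2.resize(np.hstack([a,b]),None,fx=3.4,fy=3.4,interpolation=cv2.INTER_CUBIC))
```

```text
t 4.33 press xyz [  3.2  63.1 351.3] q [-0.28  0.3   1.45  0.    1.4  -1.49] F [-0.4 -0.3  0.7] yawerr -0.009749838576573574
tool delta [ 8.1 -1.1 39.3]
```

View pics/near.png

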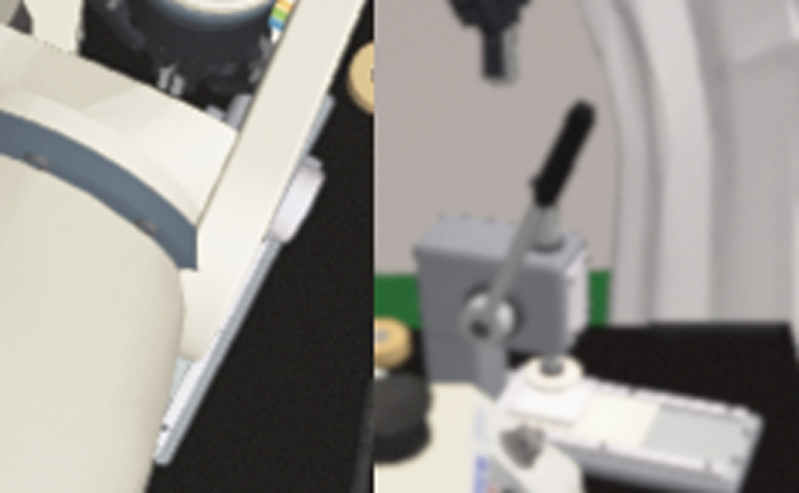

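Call:
{"api": "servo_tool", "payload": {"rows": [[0,[0,0,20],[0,0,0]],[0,[0,-1,18],[0,0,0]],[0,[8,0,0],[0,0,0]],[0,[4,0,0],[0,0,0]],[0,[0,0,0],[0,0,0]]]}}

```text
clock: 5.05
eef_pos: [606.8, -172.2, 314.3]
tcp_rot: [3.142, 0.001, 2.784]
contact_force: [0.9, -0.1, 0.6]
opening: 0.003
```

Call:
{"api": "servo_tool", "payload": {"rows": [[0,[5,0,0],[0,0,0]],[0,[5,0,0],[0,0,0]],[0,[5,0,0],[0,0,0]],[0,[0,0,0],[0,0,0]]]}}

```text
clock: 5.55
eef_pos: [592.5, -166.9, 313.4]
tcp_rot: [3.142, 0.0, 2.784]
contact_force: [0.2, -0.3, -0.1]
opening: 0.004
```

Call:
{"api": "servo_tool", "payload": {"rows": [[0,[4,0,0.5],[0,0,0]],[0,[4,0,0.5],[0,0,0]],[0,[4,0,0.5],[0,0,0]],[0,[0,0,0],[0,0,0]]]}}

```text
clock: 6.05
eef_pos: [581.3, -162.7, 311.8]
tcp_rot: [3.142, 0.0, 2.784]
contact_force: [2.4, -0.9, -0.4]
opening: 0.002
```

Run:
```python
from h import *
st((-21,62,308))
```

```text
t 6.05 press xyz [-35.7  61.7 311.8] q [-0.28  0.25  1.59  0.    1.3  -1.49] F [ 2.4 -0.9 -0.4] yawerr -0.04071577809435801
tool delta [-14.7   0.3   3.8]
```

Call:
{"api": "servo_tool", "payload": {"rows": [[0,[7.2,0,3.2],[0,0,0]],[0,[7.1,0,3.4],[0,0,0]],[0,[6.9,0,3.8],[0,0,0]],[0,[6.8,0,3.9],[0,0,0]],[0,[6.5,0,4.4],[0,0,0]],[0,[6.4,0,4.5],[0,0,0]],[0,[0,0,0],[0,0,0]],[0,[0,0,0],[0,0,0]]]}}

```text
clock: 7.05
eef_pos: [543.2, -148.5, 288.7]
tcp_rot: [-3.142, -0.0, 2.784]
contact_force: [1.9, -0.7, 2.6]
opening: -0.001
```

Call:
{"api": "servo_tool", "payload": {"rows": [[0,[6,0,5],[0,0,0]],[0,[6,0,5],[0,0,0]],[0,[0,0,0],[0,0,0]]]}}

```text
clock: 7.42
eef_pos: [531.2, -144.0, 278.0]
tcp_rot: [-3.142, -0.001, 2.784]
contact_force: [2.4, -1.2, 1.0]
opening: 0.003
```

Run:
```python
from h import *
st()
b=grab_frame("side")[100:245,180:305]
cv2.imwrite("pics/p1.png",cv2.resize(b,None,fx=3.4,fy=3.4,interpolation=cv2.INTER_CUBIC))
```

```text
t 7.42 press xyz [-89.2  61.7 278. ] q [-0.27  0.19  1.74  0.    1.21 -1.48] F [ 2.4 -1.2  1. ] yawerr -0.03741606696559552
```

View pics/p1.png

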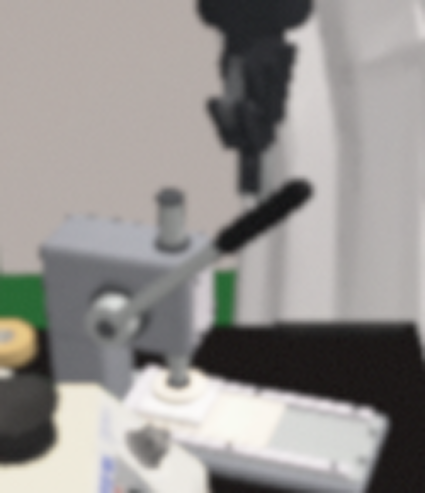

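Call:
{"api": "servo_tool", "payload": {"rows": [[0,[4,0,4],[0,0,0]],[0,[0,0,0],[0,0,0]],[0,[0,0,0],[0,0,0]]]}}

```text
clock: 7.85
eef_pos: [528.2, -142.9, 274.6]
tcp_rot: [-3.142, -0.0, 2.784]
contact_force: [1.4, -1.0, 1.4]
opening: -0.003
```

Call:
{"api": "servo_tool", "payload": {"rows": [[0,[3.5,0,3.5],[0,0,0]],[0,[0,0,0],[0,0,0]],[0,[0,0,0],[0,0,0]]]}}

```text
clock: 8.22
eef_pos: [524.9, -141.7, 271.1]
tcp_rot: [-3.142, 0.0, 2.784]
contact_force: [0.7, -1.9, 1.2]
opening: -0.001
```

Call:
{"api": "servo_tool", "payload": {"rows": [[0,[3.5,0,3.5],[0,0,0]],[0,[0,0,0],[0,0,0]],[0,[0,0,0],[0,0,0]]]}}

```text
clock: 8.6
eef_pos: [521.6, -140.4, 267.5]
tcp_rot: [3.142, -0.0, 2.784]
contact_force: [3.1, -2.1, 1.2]
opening: -0.001
```

Call:
{"api": "servo_tool", "payload": {"rows": [[0,[3.3,0,3.7],[0,0,0]],[0,[0,0,0],[0,0,0]],[0,[0,0,0],[0,0,0]]]}}

```text
clock: 8.98
eef_pos: [518.7, -139.4, 264.0]
tcp_rot: [3.142, 0.0, 2.784]
contact_force: [5.2, -2.4, 2.1]
opening: -0.001
```

Call:
{"api": "servo_tool", "payload": {"rows": [[0,[3.2,0,3.8],[0,0,0]],[0,[0,0,0],[0,0,0]],[0,[0,0,0],[0,0,0]]]}}

```text
clock: 9.35
eef_pos: [515.8, -138.3, 260.2]
tcp_rot: [-3.142, 0.001, 2.784]
contact_force: [3.6, -2.5, 3.0]
opening: -0.002
```

Call:
{"api": "servo_tool", "payload": {"rows": [[0,[3.1,0,3.8],[0,0,0]],[0,[0,0,0],[0,0,0]],[0,[0,0,0],[0,0,0]]]}}

```text
clock: 9.72
eef_pos: [513.0, -137.3, 256.4]
tcp_rot: [-3.142, 0.001, 2.784]
contact_force: [4.1, -2.8, 2.2]
opening: 0.004
```

Call:
{"api": "servo_tool", "payload": {"rows": [[0,[2,0,2.5],[0,0,0]],[0,[0,0,0],[0,0,0]],[0,[0,0,0],[0,0,0]]]}}

```text
clock: 10.1
eef_pos: [511.3, -136.7, 254.1]
tcp_rot: [-3.142, 0.001, 2.784]
contact_force: [5.7, -2.5, 2.8]
opening: -0.006
```

Call:
{"api": "servo_tool", "payload": {"rows": [[0,[1.9,0,2.5],[0,0,0]],[0,[0,0,0],[0,0,0]],[0,[0,0,0],[0,0,0]]]}}

```text
clock: 10.48
eef_pos: [509.6, -136.0, 251.6]
tcp_rot: [-3.142, 0.002, 2.784]
contact_force: [5.6, -3.4, 2.9]
opening: 0.002
```

Call:
{"api": "servo_tool", "payload": {"rows": [[0,[1.5,0,2],[0,0,0]],[0,[0,0,0],[0,0,0]],[0,[0,0,0],[0,0,0]]]}}

```text
clock: 10.85
eef_pos: [508.3, -135.5, 249.7]
tcp_rot: [-3.142, 0.002, 2.784]
contact_force: [4.8, -3.4, 3.6]
opening: 0.001
```

Call:
{"api": "servo_tool", "payload": {"rows": [[0,[1.2,0,1.6],[0,0,0]],[0,[0,0,0],[0,0,0]],[0,[0,0,0],[0,0,0]]]}}

```text
clock: 11.22
eef_pos: [507.3, -135.2, 248.1]
tcp_rot: [-3.142, 0.002, 2.784]
contact_force: [6.3, -3.8, 3.5]
opening: 0.005
```

Call:
{"api": "servo_tool", "payload": {"rows": [[0,[1.2,0,1.6],[0,0,0]],[0,[0,0,0],[0,0,0]],[0,[0,0,0],[0,0,0]]]}}

```text
clock: 11.6
eef_pos: [506.2, -134.7, 246.5]
tcp_rot: [3.142, 0.002, 2.784]
contact_force: [4.7, -3.0, 3.3]
opening: 0.001
```

Call:
{"api": "servo_tool", "payload": {"rows": [[0,[1.2,0,1.6],[0,0,0]],[0,[0,0,0],[0,0,0]],[0,[0,0,0],[0,0,0]]]}}

```text
clock: 11.98
eef_pos: [505.5, -134.5, 245.3]
tcp_rot: [3.142, 0.003, 2.784]
contact_force: [6.4, -3.3, 4.5]
opening: 0.002
```

Call:
{"api": "servo_tool", "payload": {"rows": [[0,[1.2,0,1.6],[0,0,0]],[0,[0,0,0],[0,0,0]],[0,[0,0,0],[0,0,0]]]}}

```text
clock: 12.35
eef_pos: [505.0, -134.3, 244.4]
tcp_rot: [3.142, 0.005, 2.784]
contact_force: [7.3, -3.9, 9.0]
opening: -0.005
```

Call:
{"api": "servo_tool", "payload": {"rows": [[0,[0.8,0,1.1],[0,0,0]],[0,[0,0,0],[0,0,0]],[0,[0,0,0],[0,0,0]]]}}

```text
clock: 12.72
eef_pos: [504.8, -134.2, 243.8]
tcp_rot: [3.142, 0.006, 2.784]
contact_force: [6.9, -3.9, 11.9]
opening: 0.001
```

Call:
{"api": "servo_tool", "payload": {"rows": [[0,[-7,0,-10],[0,0,0]],[0,[-7,0,-10],[0,0,0]],[0,[-8.5,0,-9],[0,0,0]],[0,[-8.5,0,-9],[0,0,0]],[0,[-12,0,-8.5],[0,0,0]],[0,[-12,0,-8.5],[0,0,0]],[0,[-13.5,0,-6.5],[0,0,0]],[0,[-13.5,0,-6.5],[0,0,0]]]}}

```text
clock: 13.72
eef_pos: [580.0, -162.3, 310.0]
tcp_rot: [-3.142, -0.0, 2.784]
contact_force: [-0.4, -0.4, 1.6]
opening: 0.003
```

Call:
{"api": "servo_tool", "payload": {"rows": [[0,[-15,0,0],[0,0,0]],[0,[-15,0,-5],[0,0,0]],[0,[0,0,-20],[0,0,0]],[0,[0,0,-40],[0,0,0]],[0,[0,0,0],[0,0,0]],[0,[0,0,0],[0,0,0]]]}}

```text
clock: 14.48
eef_pos: [607.1, -172.4, 373.7]
tcp_rot: [-3.141, -0.002, 2.784]
contact_force: [-0.1, -0.5, -0.5]
opening: 0.005
```

Run:
```python
from h import *
st((-72,0,28))
b=grab_frame("side")[100:245,180:305]
cv2.imwrite("pics/p2.png",cv2.resize(b,None,fx=3.4,fy=3.4,interpolation=cv2.INTER_CUBIC))
```

```text
t 14.47 press xyz [ -8.1  61.6 373.7] q [-0.28  0.27  1.44 -0.    1.44 -1.49] F [-0.1 -0.5 -0.5] yawerr -0.04210660486540042
tool delta [ 63.3 -61.6 345.8]
```

View pics/p2.png

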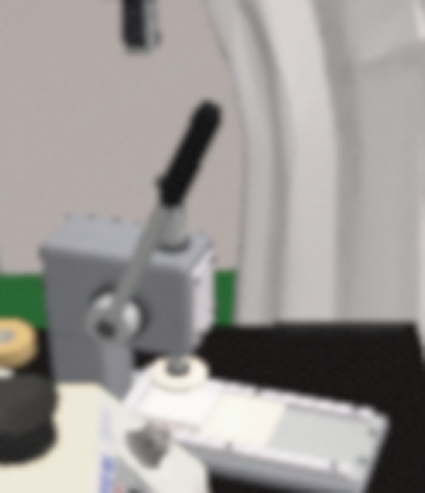

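Call:
{"api": "servo_tool", "payload": {"rows": [[0,[35,-21,0],[0,0,0]],[0,[35,-20,0],[0,0,0]],[0,[35,-20,0],[0,0,0]],[0,[0,0,0],[0,-8.4,0]],[0,[0,0,0],[0,-8.3,0]],[0,[0,0,0],[0,-8.3,0]],[0,[0,0,0],[0,0,0]]]}}

```text
clock: 15.4
eef_pos: [485.0, -191.9, 372.8]
tcp_rot: [3.142, 0.433, 2.784]
contact_force: [-0.1, 0.1, -0.3]
opening: 0.003
```

Run:
```python
from h import *
st((-90,0,60))
```

```text
t 15.4 press xyz [-115.7    0.7  372.8] q [-0.39 -0.16  1.96  0.02  0.9  -1.61] F [-0.1  0.1 -0.3] yawerr -0.04876503033299991
tool delta [108.   -0.7 294.7]
```

Call:
{"api": "servo_tool", "payload": {"rows": [[0,[18,0,49],[0,0,0]],[0,[18,0,49],[0,0,0]],[0,[18,-0.7,49],[0,0,0]],[0,[18,0,49],[0,0,0]],[0,[18,0,49],[0,0,0]],[0,[18,0,49],[0,0,0]],[0,[0,0,0],[0,0,0]],[0,[0,0,0],[0,0,0]]]}}

```text
clock: 16.4
eef_pos: [513.1, -203.0, 63.5]
tcp_rot: [3.141, 0.436, 2.784]
contact_force: [0.5, -0.1, 0.9]
opening: -0.004
```

Run:
```python
from h import *
st((-73,0,36))
a=grab_frame("top")[120:265,235:345]
b=grab_frame("side")[120:265,180:305]
cv2.imwrite("pics/p3.png",cv2.resize(np.hstack([a,b]),None,fx=3.4,fy=3.4,interpolation=cv2.INTER_CUBIC))
```

```text
t 16.4 press xyz [-85.6   0.1  63.5] q [-0.39  0.36  2.23  0.12  0.11 -1.71] F [ 0.5 -0.1  0.9] yawerr -0.03627577815601077
tool delta [ 0.2 -0.1 30.2]
```

View pics/p3.png

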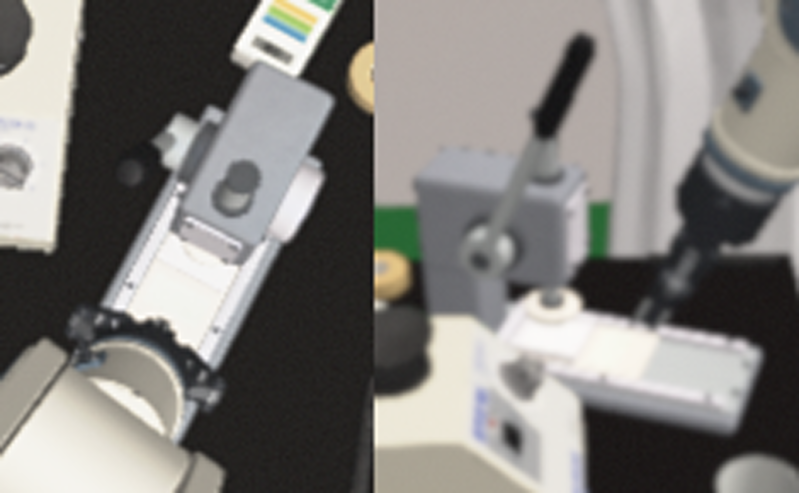

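Call:
{"api": "servo_tool", "payload": {"rows": [[0,[0,0,0],[0,6.5,0]],[0,[0,0,0],[0,6.5,0]],[0,[0,0,0],[0,0,0]],[0,[0,0,0],[0,0,0]]]}}

```text
clock: 17.0
eef_pos: [512.0, -202.7, 63.7]
tcp_rot: [-3.142, 0.213, 2.784]
contact_force: [-0.8, 0.6, -0.1]
opening: 0.002
```

Run:
```python
from h import *
st((-73,0,34))
```

```text
t 17.0 press xyz [-86.7   0.1  63.7] q [-0.38  0.39  2.08  0.01  0.47 -1.61] F [-0.8  0.6 -0.1] yawerr -0.03823370688818385
tool delta [-7.1 -0.  31.9]
```

Call:
{"api": "servo_tool", "payload": {"rows": [[0,[-4,0,16],[0,0,0]],[0,[-3,0,15],[0,0,0]],[0,[0.5,0,2.5],[0,0,0]],[0,[0.4,0,2],[0,0,0]],[0,[0,0,0],[0,0,0]],[0,[0,0,0],[0,0,0]]]}}

```text
clock: 17.75
eef_pos: [524.8, -207.5, 29.5]
tcp_rot: [-3.142, 0.21, 2.784]
contact_force: [-0.8, 0.4, 5.9]
opening: -0.002
```

Call:
{"api": "servo_tool", "payload": {"rows": [[0,[0.3,0,1.5],[0,0,0]],[0,[0,0,0],[0,0,0]],[0,[0,0,0],[0,0,0]]]}}

```text
clock: 18.12
eef_pos: [525.7, -207.9, 29.2]
tcp_rot: [-3.142, 0.212, 2.784]
contact_force: [-3.9, 1.9, 21.2]
opening: 0.0
```

Call:
{"api": "servo_tool", "payload": {"rows": [[0,[0.3,0,1.5],[0,0,0]],[0,[0,0,0],[0,0,0]],[0,[0,0,0],[0,0,0]]]}}

```text
clock: 18.5
eef_pos: [526.7, -208.3, 29.0]
tcp_rot: [-3.141, 0.215, 2.784]
contact_force: [-7.5, 3.0, 35.2]
opening: -0.001
```

Call:
{"api": "servo_tool", "payload": {"rows": [[0,[-0.3,0,-1.6],[0,0,0]],[0,[4.9,0,-1],[0,0,0]],[0,[4.9,0,-1],[0,0,0]],[0,[4.9,0,-1],[0,0,0]],[0,[0,0,0],[0,0,0]]]}}

```text
clock: 19.12
eef_pos: [512.8, -203.1, 29.3]
tcp_rot: [-3.141, 0.215, 2.784]
contact_force: [0.1, -0.4, 15.0]
opening: 0.005
```

Run:
```python
from h import *
st()
b=grab_frame("side")
print([ (round(x["conf"],2),np.round((np.linalg.inv(get_calibration("side")["world_to_cam"])@np.r_[x["centre"],1])[:3],1)) for x in boxes_of("side","cassette_lid")[:2]])
cv2.imwrite("pics/p4.png",cv2.resize(b[150:265,200:305],None,fx=5,fy=5,interpolation=cv2.INTER_CUBIC))
```

```text
t 19.12 press xyz [-85.8  -0.1  29.3] q [-0.38  0.45  2.09  0.01  0.38 -1.61] F [ 0.1 -0.4 15. ] yawerr -0.042294082906765326
[(0.53, array([ 575.8, -216. ,   40.2]))]
```

View pics/p4.png

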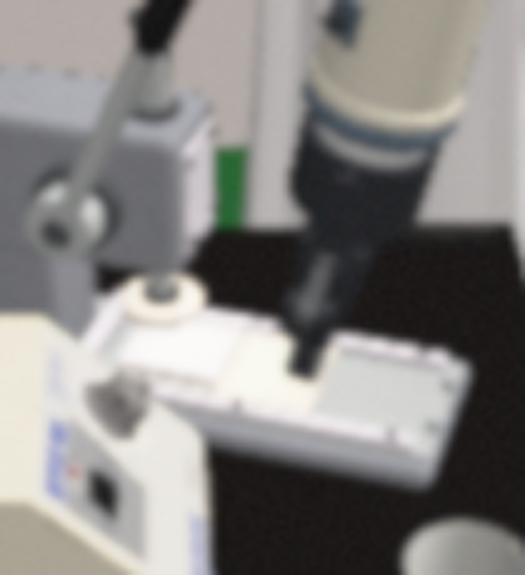

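Call:
{"api": "servo_tool", "payload": {"rows": [[0,[5.9,0,-1.25],[0,0,0]],[0,[5.9,0,-1.25],[0,0,0]],[0,[5.9,0,-1.25],[0,0,0]],[0,[5.9,0,-1.25],[0,0,0]],[0,[5.9,0,-1.25],[0,0,0]]]}}

```text
clock: 19.85
eef_pos: [485.2, -192.8, 29.3]
tcp_rot: [-3.141, 0.216, 2.784]
contact_force: [3.1, -1.5, 11.9]
opening: 0.0
```

Run:
```python
from h import *
st()
b=grab_frame("side")
print([ (round(x["conf"],2),np.round((np.linalg.inv(get_calibration("side")["world_to_cam"])@np.r_[x["centre"],1])[:3],1)) for x in boxes_of("side","cassette_lid")[:2]])
cv2.imwrite("pics/p5.png",cv2.resize(b[150:265,200:305],None,fx=5,fy=5,interpolation=cv2.INTER_CUBIC))
```

```text
t 19.85 press xyz [-1.153e+02 -1.000e-01  2.930e+01] q [-0.38  0.42  2.15  0.02  0.35 -1.61] F [ 3.1 -1.5 11.9] yawerr -0.03955128591164081
[(0.72, array([ 552.2, -210.8,   39.8])), (0.44, array([ 601.8, -205.4,  135.4]))]
```

Call:
{"api": "servo_tool", "payload": {"rows": [[0,[5.9,0,-1.2],[0,0,0]],[0,[5.9,0,-1.2],[0,0,0]],[0,[5.9,0,-1.2],[0,0,0]],[0,[4,0,-0.8],[0,0,0]],[0,[2,0,-0.4],[0,0,0]]]}}

```text
clock: 20.58
eef_pos: [463.0, -184.6, 29.3]
tcp_rot: [-3.141, 0.217, 2.784]
contact_force: [3.5, -0.9, 13.7]
opening: 0.0
```

Call:
{"api": "servo_tool", "payload": {"rows": [[0,[2,0,-0.4],[0,0,0]],[0,[2,0,-0.4],[0,0,0]]]}}

```text
clock: 20.82
eef_pos: [459.4, -183.2, 29.3]
tcp_rot: [-3.141, 0.217, 2.784]
contact_force: [3.0, -1.9, 14.7]
opening: -0.002
```

Call:
{"api": "servo_tool", "payload": {"rows": [[0,[2,0,-0.4],[0,0,0]],[0,[2,0,-0.4],[0,0,0]]]}}

```text
clock: 21.08
eef_pos: [455.7, -181.8, 29.3]
tcp_rot: [-3.141, 0.218, 2.784]
contact_force: [3.3, -1.7, 14.9]
opening: 0.003
```

Call:
{"api": "servo_tool", "payload": {"rows": [[0,[2,0,-0.4],[0,0,0]],[0,[1,0,-0.2],[0,0,0]]]}}

```text
clock: 21.32
eef_pos: [452.9, -180.8, 29.3]
tcp_rot: [-3.141, 0.218, 2.784]
contact_force: [3.5, -1.9, 13.9]
opening: -0.0
```

Run:
```python
from h import *
st()
b=grab_frame("side")
print([ (round(x["conf"],2),np.round((np.linalg.inv(get_calibration("side")["world_to_cam"])@np.r_[x["centre"],1])[:3],1)) for x in boxes_of("side","cassette_lid")[:2]])
cv2.imwrite("pics/p6.png",cv2.resize(b[150:265,200:305],None,fx=5,fy=5,interpolation=cv2.INTER_CUBIC))
```

```text
t 21.32 press xyz [-1.497e+02 -1.000e-01  2.930e+01] q [-0.39  0.39  2.23  0.02  0.31 -1.62] F [ 3.5 -1.9 13.9] yawerr -0.03934848054236288
[(0.68, array([ 521.1, -198.9,   39.3]))]
```

View pics/p6.png

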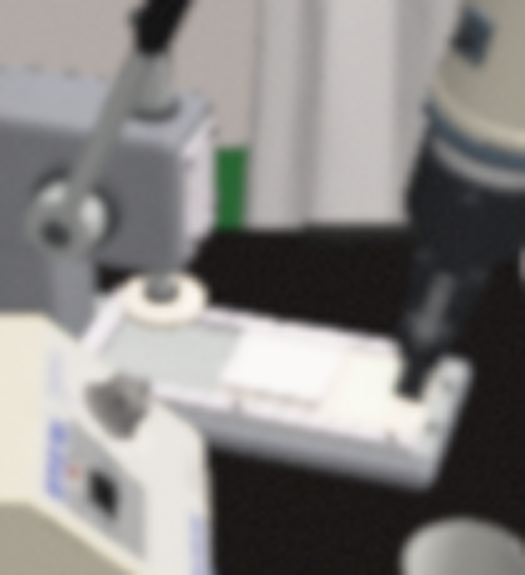

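Call:
{"api": "servo_tool", "payload": {"rows": [[0,[1.5,0,-0.3],[0,0,0]],[0,[1.5,0,-0.3],[0,0,0]]]}}

```text
clock: 21.68
eef_pos: [450.2, -179.8, 29.3]
tcp_rot: [-3.141, 0.218, 2.784]
contact_force: [4.1, -1.1, 15.4]
opening: -0.002
```

Call:
{"api": "servo_tool", "payload": {"rows": [[0,[1.5,0,-0.3],[0,0,0]],[0,[1.5,0,-0.3],[0,0,0]]]}}

```text
clock: 21.92
eef_pos: [447.7, -178.9, 29.3]
tcp_rot: [-3.141, 0.219, 2.784]
contact_force: [4.7, -1.7, 13.5]
opening: 0.003
```

Call:
{"api": "servo_tool", "payload": {"rows": [[0,[1.5,0,-0.3],[0,0,0]],[0,[1,0,-0.2],[0,0,0]]]}}

```text
clock: 22.18
eef_pos: [444.1, -177.5, 28.8]
tcp_rot: [-3.141, 0.216, 2.784]
contact_force: [2.0, -1.0, 12.1]
opening: -0.002
```

Call:
{"api": "servo_tool", "payload": {"rows": [[0,[-0.8,0,-4],[0,0,0]],[0,[-4,0,-20],[0,0,0]],[0,[-8,0,-40],[0,0,0]],[0,[-8,0,-40],[0,0,0]]]}}

```text
clock: 22.68
eef_pos: [438.9, -175.4, 133.8]
tcp_rot: [3.142, 0.208, 2.784]
contact_force: [1.1, -0.8, 0.9]
opening: 0.001
```

Call:
{"api": "servo_tool", "payload": {"rows": [[0,[20,0,-50],[0,0,0]],[0,[30,20,-50],[0,0,0]],[0,[40,40,-30],[0,0,0]],[0,[30,55,0],[0,0,0]],[0,[30,55,0],[0,0,0]],[0,[30,55,0],[0,0,0]],[0,[0,55,0],[0,0,0]],[0,[0,0,0],[0,0,0]]]}}

```text
clock: 23.68
eef_pos: [352.7, 140.0, 224.4]
tcp_rot: [3.141, 0.208, 2.79]
contact_force: [-1.3, -0.5, -0.2]
opening: -0.001
```

Run:
```python
from h import *
st()
a=grab_frame("top")[120:265,235:345]
b=grab_frame("side")[120:265,180:305]
for c in("side","top"):
  for n in("cassette_lid","cassette","press_lever"):
    print(c,n,[(round(x["conf"],2),np.round((np.linalg.inv(get_calibration(c)["world_to_cam"])@np.r_[x["centre"],1])[:3],1)) for x in boxes_of(c,n)[:1]])
cv2.imwrite("pics/p7.png",cv2.resize(np.hstack([a,b]),None,fx=3.4,fy=3.4,interpolation=cv2.INTER_CUBIC))
```

```text
t 23.68 press xyz [-355.6  265.6  224.4] q [ 0.52 -0.12  2.22 -0.2   0.92 -0.59] F [-1.3 -0.5 -0.2] yawerr 0.2547474593642573
side cassette_lid [(0.52, array([ 516.9, -196.8,   38.4]))]
side cassette [(0.55, array([ 498.8, -193.2,   27.4]))]
side press_lever [(0.9, array([ 602.9, -163.4,  240.5]))]
top cassette_lid [(0.84, array([ 522.3, -202.6,   39.1]))]
top cassette [(0.58, array([ 493.6, -197.4,   31.1]))]
top press_lever [(0.71, array([ 491.1, -199.6,   28.1]))]
```

View pics/p7.png

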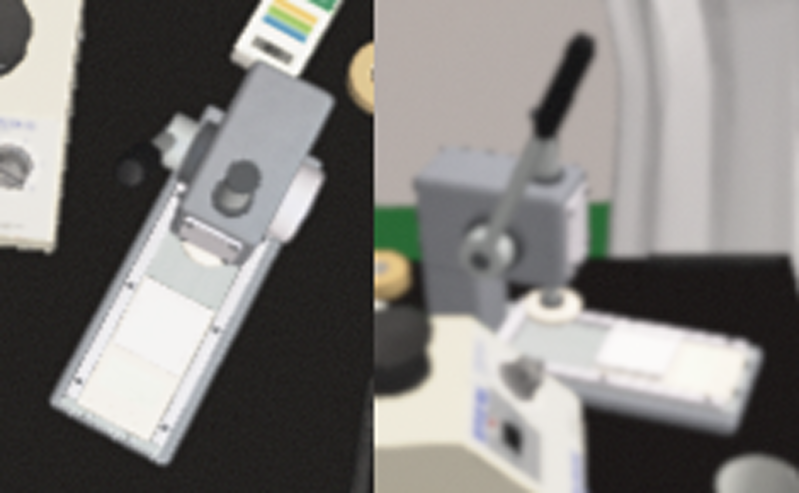

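```bash
python3 -c "
from rig import *
print(sign_off())"
```

```text
the job is handed in; nothing more can be done
None
```

The cassette is closed and lies at the two stop pins, and I handed the job in at about 24 s on the robot's clock; `sign_off` reports no verdict.

- **Pressing:** I pushed the lever from behind with shut fingers. The force was 2–4 N in free swing and about 6–8 N while the lid slid down (some 24 mm of fingertip travel). It then rose to about 14 N with almost no further movement, which I took as the lid fully home. By the given lever ratio that is roughly 55 N at the foot, against the 120 N limit.
- **Lever:** I followed it back up and let go. The pictures after that show it at rest.
- **Drawing out:** I pressed on the tongue with about 14 N and dragged the cassette forward until the finger began to slip.
- **Last pictures:** Both cameras show the cassette straight between the guides, at the front end and clear of the head. The networks put the lid centre at about (517–522, −197 to −203) mm. I expected (523, −207) for a cassette against the pins. The two cameras differ from each other and from that by up to about 10 mm.
- **Not checked:** The final lid height was only felt; the images are too coarse to measure it. I did not re-measure the bystanders' positions, but no contact was felt or seen.

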